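# Feel out the blind bore of a punch-holder block

## Task

Bring the tray out from under the clear hood along its slide until the spring detent engages, and take out the punch-holder block. Its blind bore is in one of its two ends: try the ends on the horizontal feeler pin until the pin goes well into the bore, then turn the block so that the bore faces straight up. Finish holding it there in the gripper, bore up, about 20 cm above the bench, clear of everything else, with the tray left out in its detent and the other bench things left where they are.

Things in the scene. Friction and masses are not known exactly. Their poses are not given: they have to be found in the camera images.
- tray (a joint): how far the tray has come out along its slide, in m: 0 fully under the hood, 0.210 at the end stop. A spring plunger beside the track resists with about 3 to 6 N from 0.196 on, is passed at 0.203, and then holds the tray against the stop at about 0.210. Sliding friction about 1.5 N.
- tray_knob (a point): upright round black knob on the robot's side of the tray, 18 mm in diameter, from 20 to 65 mm above the bench; this point is on its axis 45 mm above the bench. Its -y axis points along the slide in the direction in which the tray comes out. It stands 120 mm from the middle line of the tray, and 45 mm outside the hood's edge.
- tray_floor (a point): centre of the dark steel tray's floor, on its upper face 20 mm above the bench. The tray is 148 mm square with a rim 6 mm high and 6 mm thick; same axes as the knob. The clear hood (150 mm along x, 162 mm along y, 93 mm tall) stands fixed over the tray's starting place; with the tray out, the hood's edge is 134 mm from this point, on the +y side.
- block_center (a point): centre of the punch-holder block, a plain aluminium block 50 mm long (along its x axis) and 40 x 40 mm in section, about 0.13 to 0.25 kg, lying on its side in the tray (centre 20 mm above the tray floor, any yaw). A blind bore, 24 mm in diameter and 34 mm deep, is centred in one of the two 40 x 40 mm ends; the other end is plain. Which end it is, is to be felt with the pin (or seen).
- pin_tip (a point): tip of the horizontal feeler pin, 98 mm above the bench. The steel pin is 10 mm in diameter, sticks out 44 mm from a fixed upright post 22 mm in diameter and 107 mm tall, and points along this frame's +y axis (the post's axis is 55 mm behind the tip, on the -y side). The post's foot is a plate 90 mm square and 12 mm thick, reaching 20 mm less far than the tip. A plain end stops at the tip; the bore lets the pin in up to 34 mm.
- touchstone: bystander: flat black stone slab, 45 x 130 x 14 mm, origin at the centre of its underside; leave it alone
- tape_roll: bystander: white ring-shaped roll lying flat, 90 mm in diameter, 24 mm high, origin at the centre of its underside; leave it alone
- punch_stand: bystander: dark wooden stand, 50 x 150 x 35 mm, with steel punches up to 85 mm above the bench, origin at the centre of its underside; leave it alone
- slide: the fixed slide base with its hood; origin on the bench under the tray's fully closed centre, tray comes out along its -y axis
- feeler: the fixed post with the feeler pin; origin on the bench under the post's axis, the pin points along its +y axis
Mind the look-alikes: they are no part of the job. Of the things that look like the feeler, the smallest one is meant.

How it is judged:
By the outcome, as a careful person would: the job done as asked, in the order asked, and still so for the second after the job is handed in, while the arm keeps its last pose, push and grip.
It also fails if it takes over 72 s, if anything falls off the work surface, if the arm or the gripper's body presses on something with over 40 N, if the wrist force passes 120 N, or if a joint passes its speed limit or range.

## Robot

A 6-joint arm with a two-finger parallel gripper is mounted at the origin on the work surface. World frame = base frame: x ahead of the robot, y to its left, z up, the work surface at z = 0. Lengths are in m, angles in rad, forces in N, time in s.
With the tool pointing down it reaches from about 0.35 to 0.975 m from the base axis. Payload 4.9 kg.
Tool frame: the origin (TCP) lies midway between the tips of the shut fingers; the grasp point (between the pads) lies ctrl.tcp_to_grasp behind it (ctrl.tcp_to_grasp is the distance from the TCP to the grasp point, in m); z points along the fingers, y is the direction in which the jaws open and shut (so a half turn about z gives the same grasp; the last joint's range is limited). The gripper opens to 85 mm and grips with 20 to 120 N. Pads are 22 mm wide; open, the fingers measure 114 mm over their backs; the gripper's body (76 mm by 85 mm) begins 54 mm behind the grasp point. The pads swing forward as they close: fully open they stand 13 mm farther back than shut.
Start: joints at [1.138, 0.053, 1.613, -0, 1.476, -0.119], TCP at [0.193, 0.594, 0.231] pointing down, gripper open.
Joint ranges: [-3.01, 3.01], [-1.01, 2.22], [0.06, 2.58], [-1.02, 4.17], [0.09, 2.62], [-3.14, 3.14]. Speed limits (rad/s): [2.57, 2.57, 3.14, 3.14, 3.14, 3.14].

## Interface

Orientations are given as a rotation vector (axis times angle).
In Python, from station import ctrl, get_image, calibration, finish_job, models gives the robot as it stands.
- The arm moves only by the shell command python3 -m creep 'ROWS' [FORCE]. ROWS is JSON, a list of rows, each a list of 7 numbers: the opening, from 0 (shut) to 1 (fully open), then the shift along the tool's x, y, z in m, then the turn, a rotation vector about the tool's x, y, z in degrees. A call has 1 to 20 rows; each row shifts and turns the commanded pose from where the row before left it, along the tool's axes as they then stand; what a row does not reach is not made up. A row lasts 1/10 s, in which the tool goes at most 50 mm and 8.59 degrees, less where a joint would pass 70% of its speed; a pose out of reach is approached as far as the arm can. A call with a gripper value outside its range is refused whole. The fingers move at their own pace and stop on an object; FORCE is the grip in N (left out, the last holds). Time passes only in rows, so rows that do not move let the fingers close. It gives the time, the measured TCP pose, the force and the opening at its end, in the units of the state.
- ctrl.get_obs(): the state, without advancing time (a new reading comes with each control period).
- get_image(name): name is "scene" or "side" or "wrist"; returns the picture (480x640x3 uint8, red, green, blue); there is no depth.
- calibration(name): a dict with "mtx" (3x3 intrinsics, pixels), "R" (3x3) and "t" (3): a world point X has camera coordinates R X + t. Camera axes: x right, y down, z forward; pixel columns grow to the right and rows downward; lengths in m; the calibration is good to about 2 mm. A picture is of the moment at which its call begins: read the wrist's pose just before it. calibration takes no time and is no camera call; for the wrist camera it gives the pose at the moment of the call.
- finish_job(): hands the job in, once; it reports no verdict.
Trained networks look in the newest picture that a camera, given by its name, has taken for a name from the list of things; names that differ only in an ending like _2 or _b are one class to them, and where a whole thing is asked for, a point or a joint stands for the part that bears it (a point fixed in the world has none). Each returns a list of dicts, best first, with "conf" (0 to 1); they miss things now and then, are a little off and sometimes report something else, mostly with a low value. They report only what shows in the picture. A call takes as long as a camera call. They do not tell look-alikes from the thing itself.
- models.search_frame(camera, name): "extent" ([left, top, right, bottom] in pixels, round what is visible of it).
The state is a dict: "t": time; "q": joint angles; "dq": joint speeds; "effort": joint torques, N m; "tool_pos": TCP position; "tool_rot": TCP orientation; "contact_force": force on the tool from outside, world axes, zero at the start; "wrist_torque": the same for the moment, N m; "opening": finger opening in m.
Only numpy, scipy, OpenCV 4.12 (cv2) and the standard library are available. Lean on these libraries where they do the work, as an engineer would, in place of code of your own. Each camera call takes 0.05 s, during which the arm holds its last target. There are 200 camera calls.

## Working session

There is one attempt and no reset: what is moved stays moved. The work goes in short steps, Python scripts to look and compute and a shell command to move; the robot and the scene stay as the last step left them, time stands still between calls to the robot, and variables do not carry over. Pictures are saved under pics/ and viewed, about 8 in all and at most 12, crops included, and the job is handed in when it is done.

```bash
ls; mkdir -p pics; python3 - <<'E'
from station import ctrl,get_image,calibration,models
import cv2,numpy as np
o=ctrl.get_obs();print(o,ctrl.tcp_to_grasp)
for n in("scene","side"):
    im=get_image(n);cv2.imwrite(f"pics/{n}0.png",im[:,:,::-1])
    c=calibration(n);print(n,c)
    for k in("tray_knob","tray_floor","block_center","pin_tip","feeler","slide","punch_stand","tape_roll","touchstone"):
        try:print(k,[(np.round(d["extent"]).tolist(),round(d["conf"],2)) for d in models.search_frame(n,k)])
        except Exception as e:print(k,e)
E
```

```text
pics
{'t': 0.0, 'q': array([ 1.13799415e+00,  5.33906263e-02,  1.61429353e+00,  3.24686778e-05,
        1.47598661e+00, -1.18993602e-01]), 'dq': array([-9.88946371e-04, -3.43196888e-04, -1.40692212e-03,  1.02421648e-03,
       -6.76665818e-05,  1.39181512e-03]), 'effort': array([ 4.78636084e-04, -3.93655729e+01, -3.70189083e+01, -1.59511819e-04,
        6.89987792e-03, -1.56585077e-05]), 'tool_pos': array([0.19265312, 0.59391688, 0.23004236]), 'tool_rot': array([-0.49082053, -3.1024084 ,  0.00312641]), 'contact_force': array([-0.3988072 , -0.24080706, -0.47347332]), 'wrist_torque': array([ 0.00751469, -0.02342488,  0.00667515]), 'opening': 0.08564765185021324} 0.0187
scene {'mtx': array([[550.93127921,   0.        , 315.1934603 ],
       [  0.        , 550.93127921, 240.41877913],
       [  0.        ,   0.        ,   1.        ]]), 'R': array([[ 0.87807712,  0.47851655,  0.00157268],
       [ 0.26331244, -0.48042846, -0.8365734 ],
       [-0.39955866,  0.73499007, -0.54785261]]), 't': array([-0.4956378 , -0.12145257,  1.52613574])}
tray_knob [([339.0, 177.0, 417.0, 223.0], 0.88)]
tr
[... 835 characters left out ...]
   [-0.00820219, -0.64511289, -0.76404325],
       [ 0.02855267,  0.76360632, -0.64505049]]), 't': array([-0.61596332, -0.00951002,  1.20739294])}
tray_knob [([270.0, 168.0, 337.0, 196.0], 0.69)]
tray_floor [([269.0, 166.0, 337.0, 193.0], 0.74)]
block_center []
pin_tip [([233.0, 354.0, 325.0, 480.0], 0.83), ([181.0, 262.0, 254.0, 361.0], 0.79), ([279.0, 282.0, 328.0, 354.0], 0.58)]
feeler [([182.0, 259.0, 253.0, 361.0], 0.92), ([281.0, 283.0, 326.0, 356.0], 0.9), ([234.0, 354.0, 328.0, 480.0], 0.74)]
slide [([271.0, 148.0, 361.0, 247.0], 0.96)]
punch_stand [([345.0, 310.0, 380.0, 385.0], 0.62)]
tape_roll [([353.0, 220.0, 391.0, 250.0], 0.66)]
touchstone [([348.0, 253.0, 370.0, 301.0], 0.68)]
```

```bash
python3 - <<'E'
import cv2
a=cv2.imread("pics/scene0.png");b=cv2.imread("pics/side0.png")
cv2.imwrite("pics/c1.png",cv2.resize(a[140:470,80:440],None,fx=1.8,fy=1.8,interpolation=cv2.INTER_CUBIC))
cv2.imwrite("pics/c2.png",cv2.resize(b[130:480,160:420],None,fx=1.7,fy=1.7,interpolation=cv2.INTER_CUBIC))
E
```

```text
(no output)
```

View pics/c1.png

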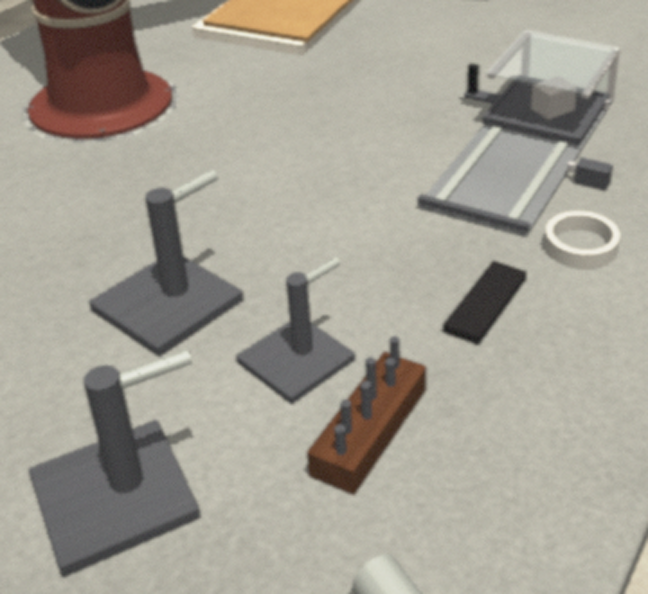

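View pics/c2.png

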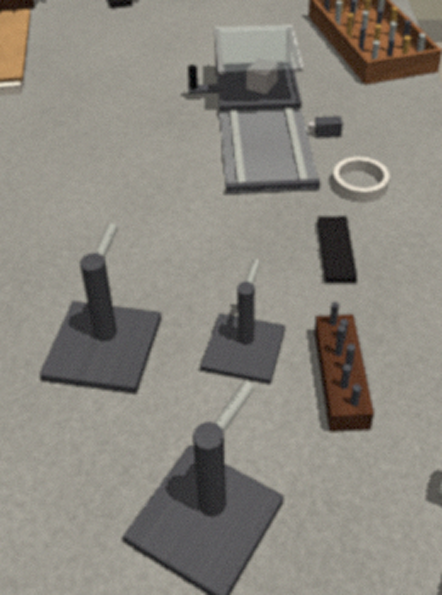

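The crops show three look-alike feelers. The smallest is the middle one, with its pin tip at about scene (268,286) and side (311,284). The knob top is at scene (343,177) and side (273.5,169), and the block is under the hood. Next I'll triangulate these.

```bash
cat > h.py <<'E'
import numpy as np,cv2
from scipy.spatial.transform import Rotation as Ro
from station import calibration
def P(n):
    c=calibration(n);return c["mtx"]@np.c_[c["R"],c["t"]]
def tri(a,b,A="scene",B="side"):
    X=cv2.triangulatePoints(P(A),P(B),np.float64(a).reshape(2,1),np.float64(b).reshape(2,1)).ravel();return X[:3]/X[3]
def onz(n,uv,z):
    c=calibration(n);d=c["R"].T@np.linalg.inv(c["mtx"])@[*uv,1];o=-c["R"].T@c["t"];return o+d*(z-o[2])/d[2]
def proj(n,X):
    x=P(n)@np.append(X,1);return x[:2]/x[2]
E
python3 - <<'E'
from h import *
s=lambda u,v:(80+u/1.8,140+v/1.8)
d=lambda u,v:(160+u/1.7,130+v/1.7)
np.set_printoptions(precision=4,suppress=True)
for k,a,b,z in [("tip",(338,263),(256,262),.098),("post",(297,279),(246,289),.107),("knobtop",(473,68),(193,68),.065),("baseL",(422,203),(228,187),.008),("baseR",(527,228),(318,187),.008),
 ("railTop",(498,130),(236,112),.01),("railBot",(443,198),(242,183),.01),("railTopR",(568,147),(290,110),.01),("railBotR",(516,216),(304,179),.01),
 ("hoodTL",(528,33),(216,28),.093),("hoodTR",(619,46),(294,28),.093),
 ("trayL",(485,122),(220,104),.02),("trayR",(577,137),(298,104),.02),("big1tip",(215,176),(113,228),.1),("footL",(238,356),(203,370),.012),("footN",(292,393),(271,377),.012),("footR",(353,353),(284,325),.012)]:
    print(k,tri(s(*a),d(*b)),onz("scene",s(*a),z)[:2],onz("side",d(*b),z)[:2])
E
```

```text
tip [ 0.6033 -0.2588  0.0906] [ 0.6091 -0.2678] [ 0.6031 -0.2645]
post [ 0.5898 -0.3142  0.102 ] [ 0.5937 -0.3191] [ 0.5898 -0.3189]
knobtop [0.5004 0.2745 0.0592] [0.5061 0.2618] [0.501  0.2678]
baseL [ 0.565 -0.003  0.002] [ 0.5702 -0.0142] [ 0.5652 -0.0051]
baseR [0.7104 0.0018 0.0046] [0.7115 0.0005] [ 0.7092 -0.0069]
railTop [0.5786 0.2011 0.0109] [0.5786 0.1999] [0.5787 0.2061]
railBot [0.5878 0.0099 0.006 ] [0.59   0.0065] [0.5876 0.0023]
railTopR [ 0.678   0.2263 -0.0022] [0.6852 0.2043] [0.6768 0.2117]
railBotR [0.6887 0.0173 0.007 ] [0.6899 0.015 ] [0.688  0.0113]
hoodTL [0.5412 0.3847 0.0816] [0.5515 0.3583] [0.5419 0.3675]
hoodTR [0.6909 0.3731 0.0942] [0.689  0.3816] [0.6903 0.367 ]
trayL [0.5493 0.2209 0.0096] [0.5593 0.196 ] [0.5498 0.2173]
trayR [0.6916 0.2195 0.0193] [0.6916 0.2201] [0.6913 0.2161]
big1tip [ 0.4227 -0.2309  0.1272] [ 0.3937 -0.1995] [ 0.4161 -0.2005]
footL [ 0.5359 -0.3576  0.0062] [ 0.5395 -0.3602] [ 0.5362 -0.3649]
footN [ 0.6196 -0.3767  0.0116] [ 0.6199 -0.3771] [ 0.6196 -0.3769]
footR [ 0.6399 -0.2934  0.0077] [ 0.6428 -0.2985] [ 0.6397 -0.295 ]
```

```bash
python3 -m creep '[[0.5,0,0,0,0,0,-7],[0.5,0,0,0,0,0,-7],[0.5,0,0,0,0,0,-6.5],[0.5,-0.0246,-0.0286,0,0,0,0],[0.5,-0.0246,-0.0286,0,0,0,0],[0.5,-0.0246,-0.0286,0,0,0,0],[0.5,-0.0246,-0.0286,0,0,0,0],[0.5,-0.0246,-0.0286,0,0,0,0],[0.5,-0.0246,-0.0286,0,0,0,0],[0.5,-0.0246,-0.0286,0,0,0,0],[0.5,-0.0246,-0.0286,0,0,0,0],[0.5,-0.0246,-0.0286,0,0,0,0],[0.5,-0.0246,-0.0286,0,0,0,0],[0.5,-0.0246,-0.0286,0,0,0,0],[0.5,-0.0246,-0.0286,0,0,0,0],[0.5,0,0,0,0,0,0]]'
python3 - <<'E'
from h import *
from station import *
o=ctrl.get_obs();print(o["tool_pos"],Ro.from_rotvec(o["tool_rot"]).as_matrix().round(3))
c=calibration("wrist");print(c["mtx"],-c["R"].T@c["t"])
im=get_image("wrist");cv2.imwrite("pics/w1.png",im[:,:,::-1])
for k in("tray_knob","block_center","slide"):print(k,models.search_frame("wrist",k))
E
```

```text
t: 2.6
tool_pos: [0.5053, 0.2616, 0.2314]
tool_rot: [-0.061, 3.14, -0.002]
contact_force: [-0.7, 0.4, -0.2]
opening: 0.0422
[0.50532444 0.26164055 0.23139265] [[-0.999 -0.039  0.001]
 [-0.039  0.999 -0.001]
 [-0.001 -0.001 -1.   ]]
[[376.2575588    0.         320.41488389]
 [  0.         376.2575588  238.18107354]
 [  0.           0.           1.        ]] [0.42977818 0.25846264 0.37308379]
tray_knob [{'extent': [258.7, 185.8, 410.3, 270.6], 'conf': 0.96}]
block_center []
slide [{'extent': [44.7, 190.7, 463.7, 423.5], 'conf': 0.78}]
```

View pics/w1.png

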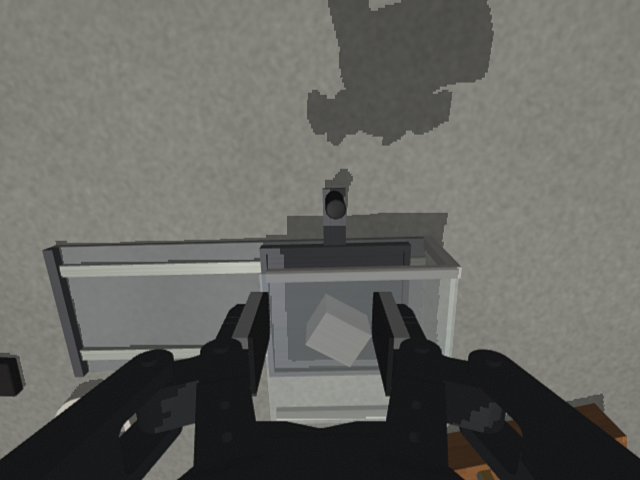

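The wrist view shows the knob top at about (336,211). The block is under the hood near (338,331), and the rail edge runs from (60,271) to (262,265).

```bash
python3 - <<'E'
from h import *
print(onz("wrist",(336,211),.065),onz("wrist",(335,190),.022))
a,b=onz("wrist",(62,265),.012),onz("wrist",(260,259),.012);print(a,b,np.degrees(np.arctan2(*(b-a)[:2])))
a,b=onz("wrist",(64,243),.0),onz("wrist",(262,238),.0);print(a,b,np.degrees(np.arctan2(*(b-a)[:2])))
a,b=onz("wrist",(262,271),.093),onz("wrist",(458,267),.093);print(a,b,np.degrees(np.arctan2(*(b-a)[:2])))
for z in(.02,.06):print([onz("wrist",p,z)[:2].round(4) for p in[(323,295),(370,317),(352,366),(306,342)]])
E
```

```text
[0.49753678 0.27754328 0.065     ] [0.48725809 0.27770723 0.022     ]
[0.5789885 0.0024567 0.012    ] [0.56327537 0.20561855 0.012     ] -4.422616617788129
[ 5.59220413e-01 -2.08297606e-04  0.00000000e+00] [0.54448916 0.20589343 0.        ] -4.088300041824802
[0.54287989 0.21970565 0.093     ] [0.53241166 0.37589966 0.093     ] -3.834267057508903
[array([0.5969, 0.2716]), array([0.62  , 0.3221]), array([0.6808, 0.3074]), array([0.653 , 0.2559])]
[array([0.5776, 0.2704]), array([0.5981, 0.3152]), array([0.6521, 0.3022]), array([0.6274, 0.2566])]
```

```bash
python3 -m creep '[[0.75,0.0066,0.0128,0,0,0,-1.3],[0.75,0,0,0.028,0,0,0],[0.75,0,0,0.028,0,0,0],[0.75,0,0,0.028,0,0,0],[0.75,0,0,0.028,0,0,0],[0.75,0,0,0.028,0,0,0],[0.75,0,0,0.028,0,0,0],[0.75,0,0,0.026,0,0,0],[0.75,0,0,0,0,0,0]]' 20
python3 - <<'E'
from h import *
from station import *
cv2.imwrite("pics/w2.png",np.hstack([get_image("wrist")[100:340,160:520],cv2.resize(get_image("side")[130:220,230:380],None,fx=2.66,fy=2.66)[:240]])[:,:,::-1])
E
```

```text
t: 3.7
tool_pos: [0.4913, 0.2774, 0.0331]
tool_rot: [0.109, -3.132, 0.004]
contact_force: [-0.4, 0.5, 0.0]
opening: 0.064Traceback (most recent call last):
  File "<stdin>", line 3, in <module>
    return _nx.concatenate(arrs, 1, dtype=dtype, casting=casting)
           ~~~~~~~~~~~~~~~^^^^^^^^^^^^^^^^^^^^^^^^^^^^^^^^^^^^^^^
ValueError: all the input array dimensions except for the concatenation axis must match exactly, but along dimension 0, the array at index 0 has size 240 and the array at index 1 has size 239
```

```bash
python3 - <<'E'
from h import *
from station import *
o=ctrl.get_obs();print(o["tool_pos"],proj("wrist",o["tool_pos"]))
cv2.imwrite("pics/w2.png",np.hstack([get_image("wrist")[100:340,160:520],cv2.resize(get_image("side")[130:220,230:380],(400,240))])[:,:,::-1])
E
```

```text
[0.49490727 0.27821359 0.03749228] [321.44108006 310.5150768 ]
```

View pics/w2.png

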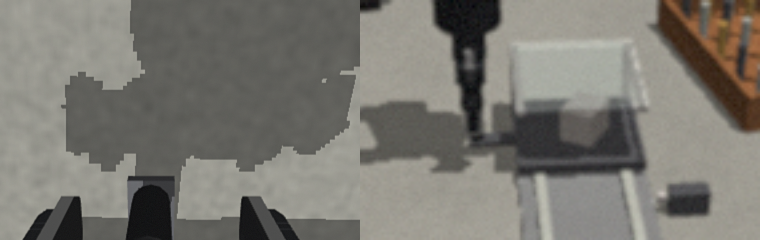

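The knob stands between the open fingers, at wrist pixel (312, about 297), a little left of the mid-line.

```bash
python3 - <<'E'
from h import *
from station import *
o=ctrl.get_obs();print(o["tool_pos"],o["t"],onz("wrist",(312,285),.065),onz("wrist",(312,297),.065), proj("wrist",[.498,.274,.065]))
E
```

```text
[0.49668458 0.27831911 0.03935534] 3.9 [0.47371451 0.27349789 0.065     ] [0.4781445 0.2737705 0.065    ] [309.21018424 347.70261396]
```

```bash
python3 -m creep '[[0.3,0,-0.004,0.008,0,0,0],[0.3,0,0,0,0,0,0],[0.3,0,0,0,0,0,0],[0.3,0,0,0,0,0,0],[0.3,0,-0.01,0,0,0,0],[0.3,0,-0.015,0,0,0,0],[0.3,0,-0.015,0,0,0,0],[0.3,0,-0.015,0,0,0,0],[0.3,0,-0.015,0,0,0,0],[0.3,0,-0.015,0,0,0,0],[0.3,0,-0.015,0,0,0,0],[0.3,0,-0.015,0,0,0,0],[0.3,0,-0.015,0,0,0,0],[0.3,0,-0.015,0,0,0,0],[0.3,0,-0.015,0,0,0,0],[0.3,0,0,0,0,0,0],[0.3,0,0,0,0,0,0]]' 20
python3 - <<'E'
from h import *
from station import *
o=ctrl.get_obs();print(o["tool_pos"],o["contact_force"],proj("wrist",o["tool_pos"]))
cv2.imwrite("pics/w3.png",np.hstack([get_image("wrist"),cv2.resize(get_image("side")[130:250,230:380],(600,480))])[::1,::1,::-1])
for n in("scene","side"):
  get_image(n);print([models.search_frame(n,k) for k in("tray_knob","block_center")])
E
```

```text
t: 5.6
tool_pos: [0.5063, 0.1128, 0.0288]
tool_rot: [0.103, -3.139, 0.001]
contact_force: [-0.8, 0.3, -0.6]
opening: 0.0256
[0.5062996  0.11277955 0.02884701] [-0.80845129  0.25079395 -0.55431899] [321.50045096 310.51303264]
[[{'extent': [313.3, 156.1, 426.4, 271.3], 'conf': 0.59}, {'extent': [314.1, 203.4, 398.3, 255.7], 'conf': 0.57}, {'extent': [352.2, 211.9, 382.2, 235.6], 'conf': 0.25}], [{'extent': [352.1, 209.9, 378.5, 234.1], 'conf': 0.77}, {'extent': [212.8, 285.0, 278.2, 363.7], 'conf': 0.72}]]
[[{'extent': [274.7, 196.3, 343.0, 227.0], 'conf': 0.73}], [{'extent': [309.3, 191.9, 329.8, 218.7], 'conf': 0.81}]]
```

```bash
python3 -m creep '[[0.3,0,-0.01,0,0,0,0],[0.3,0,-0.01,0,0,0,0],[0.3,0,-0.01,0,0,0,0],[0.3,0,0,0,0,0,0],[0.3,0,0,0,0,0,0]]'
python3 -m creep '[[0.3,0,-0.005,0,0,0,0],[0.3,0,0,0,0,0,0],[0.3,0,0,0,0,0,0]]'
python3 -m creep '[[0.3,0,-0.005,0,0,0,0],[0.3,0,0,0,0,0,0],[0.3,0,0,0,0,0,0]]'
```

```text
t: 6.5
tool_pos: [0.5088, 0.0825, 0.0293]
tool_rot: [-0.103, 3.14, -0.001]
contact_force: [0.3, -0.1, 0.4]
opening: 0.0257
t: 6.8
tool_pos: [0.5091, 0.0781, 0.0293]
tool_rot: [-0.105, 3.14, -0.001]
contact_force: [0.0, -0.6, -0.0]
opening: 0.026
t: 7.1
tool_pos: [0.5094, 0.0731, 0.0293]
tool_rot: [0.105, -3.14, 0.001]
contact_force: [-0.8, 1.2, 0.7]
opening: 0.0254
```

```bash
for i in 1 2 3; do python3 -m creep '[[0.3,0,-0.004,0,0,0,0],[0.3,0,0,0,0,0,0],[0.3,0,0,0,0,0,0]]' | egrep 'pos|force'; done
```

```text
tool_pos: [0.5094, 0.0719, 0.0293]
contact_force: [-0.5, 10.3, -0.6]
tool_pos: [0.5094, 0.0716, 0.0292]
contact_force: [1.2, 25.0, -0.2]
tool_pos: [0.5094, 0.0714, 0.0291]
contact_force: [-0.4, 39.7, -1.0]
```

```bash
python3 -m creep '[[0.3,0,0.011,0,0,0,0],[0.6,0,0.002,0,0,0,0],[0.75,0,0,0,0,0,0],[0.75,0,0,0,0,0,0],[0.75,0,0,-0.03,0,0,0],[0.75,0,0,-0.04,0,0,0],[0.75,0,0,-0.04,0,0,0],[0.75,0,0,-0.04,0,0,0],[0.75,0,0,-0.04,0,0,0],[0.75,0.02,0,-0.03,0,0,0],[0.75,0.03,0,0,0,0,0],[0.75,0.03,0,0,0,0,0],[0.75,0,0,0,0,0,0],[0.75,0,0,0,0,0,0]]'
python3 - <<'E'
from h import *
from station import *
o=ctrl.get_obs();print(o["tool_pos"],-calibration("wrist")["R"].T@calibration("wrist")["t"])
w=get_image("wrist");cv2.imwrite("pics/w4.png",w[:,:,::-1])
for k in("tray_knob","block_center"):print(models.search_frame("wrist",k))
s=get_image("scene");cv2.imwrite("pics/s4.png",s[:,:,::-1])
d=get_image("side");cv2.imwrite("pics/d4.png",d[:,:,::-1])
r=lambda i:cv2.resize(i,(400,300),interpolation=cv2.INTER_CUBIC)
cv2.imwrite("pics/v4.png",np.vstack([w[60:420,20:620][:, :],np.hstack([cv2.resize(s[160:280,300:440],(300,240)),cv2.resize(d[140:260,260:400],(300,240))])])[:,:,::-1])
E
```

```text
t: 9.4
tool_pos: [0.4296, 0.0686, 0.2495]
tool_rot: [-0.103, 3.139, -0.001]
contact_force: [-0.3, -0.6, 1.3]
opening: 0.0642
[0.429614   0.06857137 0.2494967 ] [0.35411448 0.06333079 0.39116175]
[{'extent': [254.0, 266.9, 395.0, 425.7], 'conf': 0.62}, {'extent': [241.6, 266.8, 640.0, 480.0], 'conf': 0.62}]
[{'extent': [297.7, 357.4, 354.6, 428.3], 'conf': 0.83}]
```

View pics/v4.png

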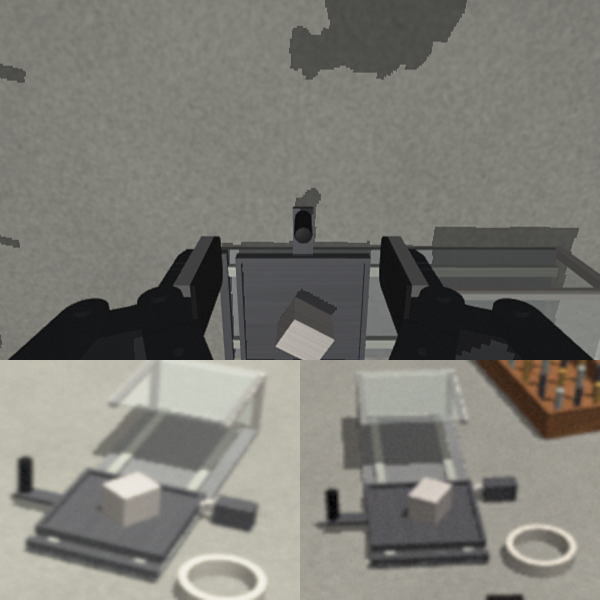

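The tray is out. The knob top is at wrist full-frame (323,295), and the block lies uncovered at scene about (361,226) and side about (323,204). Now I'll measure both.

```bash
python3 - <<'E'
from h import *
print("knob",onz("wrist",(323,295),.065))
w,s,d=[cv2.imread(f"pics/{k}4.png") for k in"wsd"]
f=lambda i,y,x,h,wd,W,H:cv2.resize(i[y:y+h,x:x+wd],(W,H),interpolation=cv2.INTER_CUBIC)
cv2.imwrite("pics/v5.png",np.hstack([f(w,340,270,120,110,380,415),f(s,200,335,60,55,380,415)]))
cv2.imwrite("pics/v5b.png",f(d,180,295,60,60,400,400))
cv2.imwrite("pics/v5.png",np.vstack([cv2.imread("pics/v5.png")[:,:760][:, :],]) )
a=cv2.imread("pics/v5.png");b=cv2.resize(cv2.imread("pics/v5b.png"),(415,415))
cv2.imwrite("pics/v5.png",cv2.resize(np.hstack([a,b]),(800,283)))
E
```

```text
knob [0.51120082 0.07638989 0.065     ]
```

View pics/v5.png

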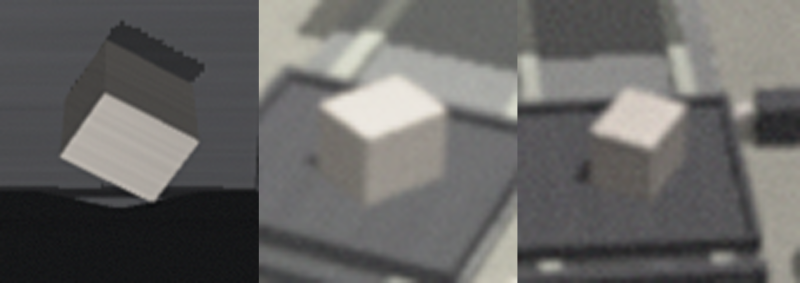

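```bash
python3 - <<'E'
from h import *
from station import models
np.set_printoptions(precision=4,suppress=True)
# sub-pixel shift of knob patch before/after: template matching on upscaled images
for n,a,b,(x,y) in(("scene","scene0","s4",(343,180)),("side","side0","d4",(273,173))):
    A,B=cv2.imread(f"pics/{a}.png"),cv2.imread(f"pics/{b}.png")
    def dark(I,x0,x1,y0,y1):
        g=I[y0:y1,x0:x1].max(2);m=g<45;ys,xs=np.nonzero(m)
        return (xs.mean()+x0,ys.min()+y0,ys.max()+y0,len(xs))
    if n=="scene":r1=(336,350,170,198);r2=(304,318,200,228)
    else:r1=(267,281,162,188);r2=(268,284,198,228)
    p,q=dark(A,*r1),dark(B,*r2);print(n,p,q)
    P0=onz(n,(p[0],p[1]+1.5),.065);P1=onz(n,(q[0],q[1]+1.5),.065);print(P0,P1,np.linalg.norm(P1-P0))
c=lambda u,v:(260+(u-300)/2.143,140+(v-360)/2)
E
```

```text
scene (np.float64(342.0487804878049), np.int64(177), np.int64(190), 41) (np.float64(311.48333333333335), np.int64(210), np.int64(225), 60)
[0.5063 0.257  0.065 ] [0.5193 0.0639 0.065 ] 0.19354339197628692
side (np.float64(273.0833333333333), np.int64(169), np.int64(182), 48) (np.float64(274.6885245901639), np.int64(205), np.int64(219), 61)
[0.4998 0.2648 0.065 ] [0.5121 0.0719 0.065 ] 0.19327459755968007
```

```bash
python3 - <<'E'
from h import *
np.set_printoptions(precision=4,suppress=True)
c=np.array([onz("wrist",(270+u/2.352,340+v/2.358),.06)[:2] for u,v in[(105,93),(200,142),(155,202),(60,156)]])
print(c,c.mean(0));e=np.roll(c,-1,0)-c;print(np.linalg.norm(e,axis=1),np.degrees(np.arctan2(e[:,1],e[:,0])))
k=1.889/1  # scene crop in v5
s=np.array([onz("scene",(335+(u-258.7)*55/258.7,200+v*60/283),.06)[:2] for u,v in[(320,107),(395,76),(445,108),(370,140)]]);print(s,s.mean(0));e=np.roll(s,-1,0)-s;print(np.linalg.norm(e,axis=1),np.degrees(np.arctan2(e[:,1],e[:,0])))
E
```

```text
[[0.6104 0.0745]
 [0.6335 0.1189]
 [0.6682 0.1013]
 [0.6454 0.0562]] [0.6394 0.0877]
[0.0501 0.0389 0.0504 0.0395] [  62.4368  -26.9823 -116.8149  152.4464]
[[0.6158 0.0671]
 [0.6362 0.1128]
 [0.671  0.0963]
 [0.6508 0.0509]] [0.6435 0.0818]
[0.0501 0.0386 0.0497 0.0385] [  65.9566  -25.3535 -114.0814  155.2068]
```

```bash
python3 -m creep '[[0.9,-0.0352,0.00075,0,0,0,0],[0.9,-0.0352,0.00075,0,0,0,0],[0.9,-0.0352,0.00075,0,0,0,0],[0.9,-0.0352,0.00075,0,0,0,0],[0.9,-0.0352,0.00075,0,0,0,0],[0.9,-0.0352,0.00075,0,0,0,0],[0.9,0,0,0,0,0,-7.375],[0.9,0,0,0,0,0,-7.375],[0.9,0,0,0,0,0,-7.375],[0.9,0,0,0,0,0,-7.375],[0.9,0,0,0,0,0,-7.375],[0.9,0,0,0,0,0,-7.375],[0.9,0,0,0,0,0,-7.375],[0.9,0,0,0,0,0,-7.375],[0.9,0,0,0,0,0,0],[0.9,0,0,0,0,0,0],[0.9,0,0,0,0,0,0]]' 40
python3 - <<'E'
from h import *
from station import *
o=ctrl.get_obs();R=Ro.from_rotvec(o["tool_rot"]).as_matrix();print(o["tool_pos"],np.degrees(np.arctan2(R[1,1],R[0,1])),np.degrees(o["q"]).round(1),R[2].round(3))
w=get_image("wrist");cv2.imwrite("pics/w6.png",w[:,:,::-1])
p=o["tool_pos"];B=np.array([.640,.087]);print(proj("wrist",[*B,.06]),models.search_frame("wrist","block_center"),R.T@[*(B-p[:2]),0])
E
```

```text
t: 11.35
tool_pos: [0.6401, 0.0878, 0.249]
tool_rot: [1.635, -2.682, -0.0]
contact_force: [-0.1, -0.0, 0.3]
opening: 0.0767
[0.64006251 0.08777834 0.24895236] 152.71994643747692 [   1.2    5.3   88.3   -0.    86.4 -151.5] [ 0.  0. -1.]
[320.09232462 209.56695452] [{'extent': [299.0, 177.2, 341.0, 237.1], 'conf': 0.87}] [ 7.20423166e-04 -3.01184455e-04  6.23377127e-08]
```

View pics/w6.png

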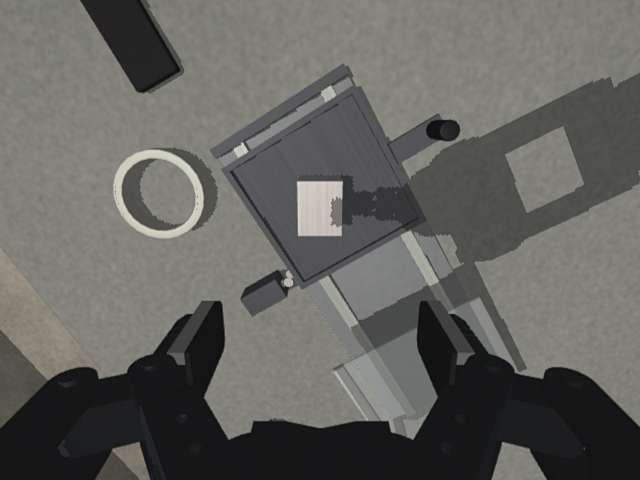

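The block is centred at about (320,209) and square to the jaws. The detent ball, at (290,278), sits behind the tray's rear corner, so the tray is latched. I'll descend and grip.

```bash
python3 -m creep '[[0.9,0,0,0.03,0,0,0],[0.9,0,0,0.03,0,0,0],[0.9,0,0,0.03,0,0,0],[0.9,0,0,0.03,0,0,0],[0.9,0,0,0.03,0,0,0],[0.9,0,0,0.03,0,0,0],[0.9,0,0,0.02,0,0,0],[0.9,0,0,0.015,0,0,0],[0.9,0,0,0.008,0,0,0],[0.9,0,0,0,0,0,0],[0.9,0,0,0,0,0,0]]' 40
python3 -m creep '[[0.3,0,0,0,0,0,0],[0.3,0,0,0,0,0,0],[0.3,0,0,0,0,0,0],[0.3,0,0,0,0,0,0],[0.3,0,0,0,0,0,0],[0.3,0,0,0,0,0,0]]' 40
```

```text
t: 12.55
tool_pos: [0.6408, 0.0878, 0.0275]
tool_rot: [-1.636, 2.68, -0.001]
contact_force: [-0.1, -0.5, 1.0]
opening: 0.077
t: 13.15
tool_pos: [0.6409, 0.0878, 0.0276]
tool_rot: [-1.636, 2.68, -0.002]
contact_force: [-0.1, -0.0, 5.9]
opening: 0.0397
```

```bash
python3 -m creep '[[0.3,0,0,-0.02,0,0,0],[0.3,0,0,-0.04,0,0,0],[0.3,0,0,-0.04,0,0,0],[0.3,0,0,-0.04,0,0,0],[0.3,0,0,-0.04,0,0,0],[0.3,0,0,-0.04,0,0,0],[0.3,0.0302,-0.0132,0,0,0,0],[0.3,0.0302,-0.0132,0,0,0,0],[0.3,0.0302,-0.0132,0,0,0,0],[0.3,0.0302,-0.0132,0,0,0,0],[0.3,0.0302,-0.0132,0,0,0,0],[0.3,0.0302,-0.0132,0,0,0,0],[0.3,0.0302,-0.0132,0,0,0,0],[0.3,0,0,0,0,0,0],[0.3,0,0,0,0,0,0],[0.3,0,0,0,0,0,0]]' 
python3 - <<'E'
from h import *
from station import *
o=ctrl.get_obs();R=Ro.from_rotvec(o["tool_rot"]).as_matrix();print(o["tool_pos"],np.degrees(o["q"]).round(1))
w=get_image("wrist");cv2.imwrite("pics/w7.png",w[:,:,::-1])
print(proj("wrist",[.604,-.259,.098]),models.search_frame("wrist","feeler"))
E
```

```text
t: 14.75
tool_pos: [0.6251, -0.1415, 0.2452]
tool_rot: [1.638, -2.68, -0.003]
contact_force: [-0.8, 0.7, -2.9]
opening: 0.0394
[ 0.62513448 -0.1415165   0.24519148] [ -19.4    4.8   89.2    0.    86.1 -172.3]
[271.07286184  64.59129844] [{'extent': [213.1, 0.5, 322.8, 61.6], 'conf': 0.79}]
```

View pics/w7.png

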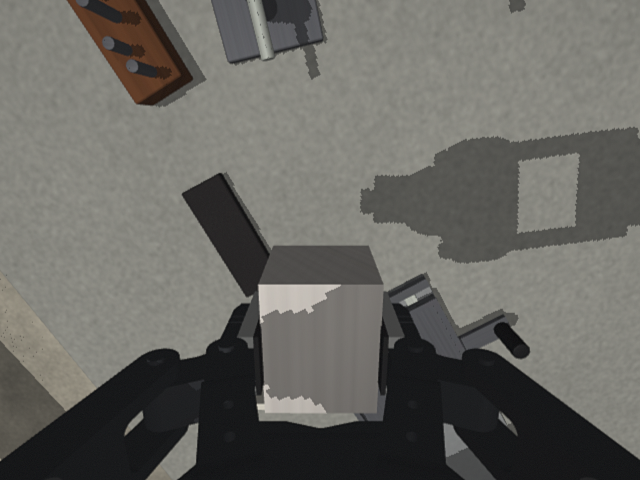

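The held block shows a plain end on its tool +x side, at rows 246–284. The pin tip is at (267,56) and the pin runs up to (256,2).

```bash
python3 - <<'E'
from h import *
from station import *
o=ctrl.get_obs();p=o["tool_pos"];print(p)
t=onz("wrist",(267,56),.100);b=onz("wrist",(256,3),.103);print(t,b,np.degrees(np.arctan2(*(t-b)[1::-1])))
# foot front edge corners z=.012
a,c=onz("wrist",(230,62),.012),onz("wrist",(325,41),.012);print(a,c,np.linalg.norm(a-c),np.degrees(np.arctan2(*(c-a)[1::-1]))+90,(a+c)/2)
E
```

```text
[ 0.62545041 -0.14127764  0.24580435]
[ 0.60398378 -0.26476779  0.1       ] [ 0.59457604 -0.29540448  0.103     ] 72.92963894754843
[ 0.64044318 -0.29293239  0.012     ] [ 0.55543821 -0.26886684  0.012     ] 0.08834588670673295 254.19278558535984 [ 0.5979407  -0.28089962  0.012     ]
```

```bash
python3 - <<'E'
from h import *
print([onz("wrist",q,.035).round(3) for q in((147,104),(191,77),(72,5))], onz("wrist",(250,295),.014))
E
python3 -m creep '[[0.3,0,0,0,0,0,8.385],[0.3,0,0,0,0,0,8.385],[0.3,0,0,0,0,0,8.385],[0.3,0,0,0,0,0,8.385],[0.3,0,0,0,0,0,8.385],[0.3,0,0,0,0,0,8.385],[0.3,0,0,0,0,0,8.385],[0.3,0,0,0,0,0,8.385],[0.3,0,0,0,0,0,8.385],[0.3,0,0,0,0,0,8.385],[0.3,0,0,0,0,0,8.385],[0.3,0,0,0,0,0,8.385],[0.3,0,0,0,0,0,8.385],[0.3,0,0,0,0,0,8.385],[0.3,0,0,0,0,0,8.385],[0.3,0,0,0,0,0,8.385],[0.3,0,0,0,0,0,8.385],[0.3,0,0,0,0,0,8.385],[0.3,0,0,0,0,0,8.385],[0.3,0,0,0,0,0,8.385]]'
python3 -m creep '[[0.3,-0.024,0.003,0,0,0,0],[0.3,-0.024,0.004,0,0,0,0],[0.3,-0.025,0.0034,0,0,0,0],[0.3,0,0,0,0,0,0],[0.3,0,0,0,0,0,0]]'
python3 - <<'E'
from h import *
from station import *
o=ctrl.get_obs();R=Ro.from_rotvec(o["tool_rot"]).as_matrix();print(o["tool_pos"],np.degrees(o["q"]).round(1),R.round(3))
T=np.array([.6035,-.263]);u=np.array([.259,.966]);print(R.T@[*(T+.05*u-o["tool_pos"][:2]),.0856-o["tool_pos"][2]])
E
```

```text
[array([ 0.72 , -0.292,  0.035]), array([ 0.674, -0.293,  0.035]), array([ 0.731, -0.384,  0.035])] [ 0.74111388 -0.08335584  0.014     ]
t: 16.85
tool_pos: [0.6256, -0.1413, 0.2463]
tool_rot: [-2.494, -1.91, -0.0]
contact_force: [0.2, 0.5, -1.8]
opening: 0.0397
t: 17.35
tool_pos: [0.6169, -0.2151, 0.2462]
tool_rot: [-2.49, -1.915, -0.001]
contact_force: [-0.8, -0.6, -1.6]
opening: 0.0395
[ 0.61692841 -0.21509877  0.24619301] [-25.8   6.3  87.5   0.   86.2 -10.9] [[ 0.257  0.967 -0.   ]
 [ 0.967 -0.257  0.001]
 [ 0.001 -0.    -1.   ]]
[ 0.00016193 -0.00051962  0.16059329]
```

```bash
python3 -m creep '[[0.3,0,0,0.03,0,0,0],[0.3,0,0,0.035,0,0,0],[0.3,0,0,0.035,0,0,0],[0.3,0,0,0.035,0,0,0],[0.3,0,0,0.0255,0,0,0],[0.3,0,0,0,0,0,0],[0.3,0,0,0,0,0,0],[0.3,-0.007,0,0,0,0,0],[0.3,-0.007,0,0,0,0,0],[0.3,0,0,0,0,0,0],[0.3,0,0,0,0,0,0]]'
python3 - <<'E'
from h import *
from station import *
T=[.6035,-.263,.098]
o=ctrl.get_obs();print(o["tool_pos"])
s=get_image("scene");d=get_image("side");q=proj("scene",T);r=proj("side",T);print(q,r)
f=lambda i,q:cv2.resize(i[int(q[1])-45:int(q[1])+45,int(q[0])-50:int(q[0])+50],(400,360),interpolation=cv2.INTER_CUBIC)
cv2.imwrite("pics/v8.png",np.hstack([f(s,q),f(d,r)])[:,:,::-1])
E
```

```text
t: 18.45
tool_pos: [0.6136, -0.23, 0.0869]
tool_rot: [2.49, 1.913, 0.001]
contact_force: [-0.2, 0.4, -2.5]
opening: 0.0393
[ 0.6136394  -0.2299599   0.08693517]
[266.67483593 283.84797068] [310.7546452  283.62935578]
```

View pics/v8.png

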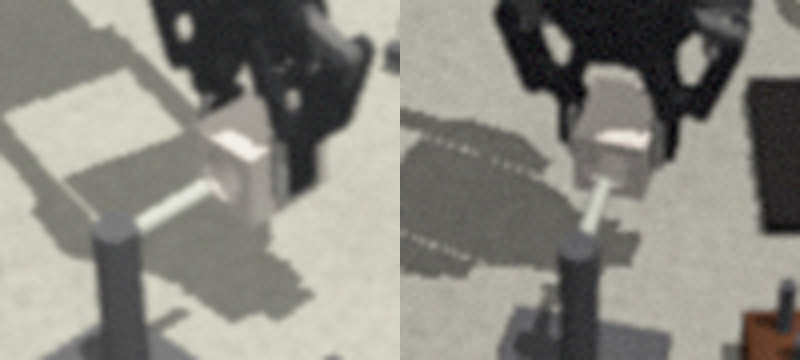

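The block's end is about 1 cm off the pin tip, and a faint round bore shows around the tip (scene crop about (230,180), side crop about (600,180)). Now I'll creep in, watching the force.

```bash
for i in 1 2 3 4; do python3 -m creep '[[0.3,-0.005,0,0,0,0,0],[0.3,0,0,0,0,0,0],[0.3,0,0,0,0,0,0]]' | egrep 'pos|force'; done
```

```text
tool_pos: [0.6119, -0.2342, 0.0857]
contact_force: [-0.4, -0.9, -2.6]
tool_pos: [0.6106, -0.2391, 0.0858]
contact_force: [-0.2, -0.5, -1.4]
tool_pos: [0.6094, -0.2439, 0.0858]
contact_force: [0.7, 0.3, -2.9]
tool_pos: [0.6081, -0.2487, 0.0858]
contact_force: [-1.1, -1.3, -2.2]
```

```bash
for i in 1 2 3 4 5; do python3 -m creep '[[0.3,-0.004,0,0,0,0,0],[0.3,0,0,0,0,0,0],[0.3,0,0,0,0,0,0]]' | egrep 'pos|force'; done
python3 - <<'E'
from h import *
from station import *
o=ctrl.get_obs();p=o["tool_pos"];print(25e-3-(p[:2]-[.6035,-.263])@[.259,.966],o["wrist_torque"],o["opening"],o["t"])
E
```

```text
tool_pos: [0.6071, -0.2526, 0.0858]
contact_force: [0.3, 1.0, -2.1]
tool_pos: [0.606, -0.2564, 0.0858]
contact_force: [0.3, 0.0, -2.4]
tool_pos: [0.605, -0.2603, 0.0858]
contact_force: [0.5, -0.1, -1.5]
tool_pos: [0.6039, -0.2642, 0.0858]
contact_force: [-0.0, -0.4, -2.0]
tool_pos: [0.603, -0.2681, 0.0858]
contact_force: [0.4, -0.3, -1.7]
0.030035614552431596 [0.06507154 0.03556855 0.02509483] 0.03972818883954507 21.25
```

```bash
for i in 1 2 3; do python3 -m creep '[[0.3,-0.002,0,0,0,0,0],[0.3,0,0,0,0,0,0],[0.3,0,0,0,0,0,0]]' | egrep 'pos|force'; done
```

```text
tool_pos: [0.6024, -0.2699, 0.0858]
contact_force: [-0.3, 0.6, -2.6]
tool_pos: [0.6019, -0.2719, 0.0858]
contact_force: [0.1, -0.4, -1.7]
tool_pos: [0.6017, -0.2725, 0.0857]
contact_force: [1.9, 5.3, -1.8]
```

The pin went about 34 mm in and bottomed, so the bore is the tool −x end. I'll back out, lift, and test which way the wrist rolls.

```bash
python3 -m creep '[[0.3,0.006,0,0,0,0,0],[0.3,0.015,0,0,0,0,0],[0.3,0.02,0,0,0,0,0],[0.3,0.02,0,0,0,0,0],[0.3,0.02,0,0,0,0,0],[0.3,0.02,0,-0.02,0,0,0],[0.3,0.02,0,-0.04,0,0,0],[0.3,0.02,0,-0.04,0,0,0],[0.3,0,0,-0.04,0,0,0],[0.3,0,0,-0.04,0,0,0],[0.3,0,0,-0.03,0,0,0],[0.3,0,0,0,0,0,0],[0.3,0,0,0,0,0,0]]'
python3 -c "
from station import *;import numpy as np;print(np.degrees(ctrl.get_obs()['q']).round(1))"
python3 -m creep '[[0.3,0,0,0,0,-8,0],[0.3,0,0,0,0,-8,0],[0.3,0,0,0,0,0,0],[0.3,0,0,0,0,0,0]]'
python3 -c "
from station import *;import numpy as np;print(np.degrees(ctrl.get_obs()['q']).round(1))"
```

```text
t: 23.45
tool_pos: [0.6378, -0.1364, 0.2959]
tool_rot: [2.489, 1.916, 0.001]
contact_force: [0.1, 0.6, -3.1]
opening: 0.0392
[-18.6   4.9  84.3   0.   90.7  -3.8]
t: 23.85
tool_pos: [0.6369, -0.1362, 0.2924]
tool_rot: [2.343, 1.806, -0.332]
contact_force: [-0.6, -0.6, -1.9]
opening: 0.0396
[-11.9   6.4  84.1 -15.9  90.6   2.8]
```

```bash
cat > log.sh <<'E'
python3 -c "
from station import *;o=ctrl.get_obs();print([*o['q'].round(4),*o['tool_pos'].round(4)],',')" | tee -a data.txt
E
bash log.sh
python3 -m creep '[[0.3,0,0,0,0,8,0],[0.3,0,0,0,0,8,0],[0.3,0,-0.03,0,0,0,0],[0.3,0,-0.04,0,0,0,0],[0.3,0,-0.04,0,0,0,0],[0.3,0,-0.03,0,0,0,0],[0.3,0,0,0,0,0,0],[0.3,0,0,0,0,0,0]]' >/dev/null; bash log.sh
python3 -m creep '[[0.3,0,0.04,-0.04,0,0,0],[0.3,0,0.04,-0.04,0,0,0],[0.3,0,0.04,-0.04,0,0,0],[0.3,0,0.04,-0.04,0,0,0],[0.3,0,0.04,0,0,0,0],[0.3,0,0,0,0,0,0],[0.3,0,0,0,0,0,0]]' >/dev/null; bash log.sh
cat > kin.py <<'E'
import numpy as np
from scipy.optimize import least_squares
from scipy.spatial.transform import Rotation as Ro
Z=lambda a:Ro.from_euler("z",a);Y=lambda a:Ro.from_euler("y",a)
def fk(q,m):
    h,d,L1,L2,e,Lt,a=m;F=Z(q[0])*Y(q[1]+q[2]);R=F*Z(q[3])*Y(q[4])*Z(q[5]+np.pi/2)
    p=Z(q[0]).apply([a,d,h])+(Z(q[0])*Y(q[1])).apply([0,0,L1])+F.apply([e,0,L2])+R.apply([0,0,Lt])
    return p,R
r=np.pi/180
D=[[1.138,.0534,1.6143,0,1.476,-.119,.19265,.59392,.23004]]+[[*(np.array(a)*r),*p] for a,p in[([1.2,5.3,88.3,0,86.4,-151.5],(.64006,.08778,.24895)),([-19.4,4.8,89.2,0,86.1,-172.3],(.62513,-.1415,.2452)),([-25.8,6.3,87.5,0,86.2,-10.9],(.61693,-.2151,.24619))]]
D=np.array(D+list(eval("["+open("data.txt").read()+"]")))
pri=np.array([.3,.074,.5,.5,0,.25,0])
def fit():
    s=least_squares(lambda m:np.r_[((np.array([fk(x[:6],m)[0] for x in D])-D[:,6:])/.001).ravel(),(m-pri)/[.3,.1,.3,.3,.05,.2,.02]],pri)
    return s.x,np.abs(np.array([fk(x[:6],s.x)[0] for x in D])-D[:,6:]).max()
if __name__=="__main__":print(fit())
E
python3 kin.py
```

```text
[np.float64(-0.2072), np.float64(0.1114), np.float64(1.4674), np.float64(-0.277), np.float64(1.582), np.float64(0.0497), np.float64(0.6369), np.float64(-0.1362), np.float64(0.2924)] ,
[np.float64(-0.3465), np.float64(-0.2514), np.float64(1.7898), np.float64(0.0007), np.float64(1.6024), np.float64(-0.0853), np.float64(0.502), np.float64(-0.1022), np.float64(0.2956)] ,
[np.float64(-0.3232), np.float64(0.1831), np.float64(1.1406), np.float64(0.0003), np.float64(1.822), np.float64(-0.0628), np.float64(0.6791), np.float64(-0.1491), np.float64(0.4341)] ,
(array([ 2.38808346e-01,  7.43299754e-02,  4.26180718e-01,  6.10197555e-01,
        9.57938142e-02,  2.80110524e-01, -3.42651598e-04]), np.float64(0.00041444694807202254))
```

```bash
cat > plan.py <<'E'
from kin import *
m,_=fit()
lo=np.array([-3.01,-1.01,.06,-1.02,.09,-3.14]);hi=np.array([3.01,2.22,2.58,4.17,2.62,3.14])
def ik(p,R,q0):
    def f(q):
        P,Q=fk(q,m);return np.r_[(P-p)*5,(Q.inv()*R).as_rotvec()]
    s=least_squares(f,np.clip(q0,lo+.01,hi-.01),bounds=(lo,hi));return s.x,np.abs(s.fun).max()
def ori(psi,t):  # t=0 tool down, t=1 horizontal along psi, bore(-x) from psi to up
    x=-np.array([np.cos(psi),np.sin(psi),0]);z=np.array([0,0,-1.]);R=Ro.from_matrix(np.c_[x,np.cross(z,x),z]);return R*Ro.from_euler("y",-t*np.pi/2)
if __name__=="__main__":
    qc=D[-1][:6]
    for pos in[(.55,-.1),(.45,-.1),(.5,.0),(.6,-.1),(.6,0.),(.45,.1)]:
      for deg in range(-180,180,15):
        q=qc.copy();yaw=np.radians(deg)-np.pi/2; q[5]=q[0]-yaw; q[5]=(q[5]+np.pi)%(2*np.pi)-np.pi
        mx=0;mar=9;js=0
        for t in np.linspace(0,1,11):
            qn,e=ik(np.array([*pos,.34-.14*t]),ori(np.radians(deg),t),q)
            mx=max(mx,e);mar=min(mar,(qn-lo).min(),(hi-qn).min());
            if t>0:js=max(js,np.abs(qn-q).max())
            q=qn
        if mx<.01 and js<1: print(pos,deg,round(mx,4),"margin",round(mar,2),"jump",round(js,2),np.degrees(q).round(0))
E
python3 plan.py
sed -i 's|np.radians(deg)-np.pi/2|np.radians(deg)+np.pi/2|' plan.py; time python3 plan.py
```

```text
(0.55, -0.1) -165 0.0 margin 0.05 jump 0.1 [ -7.  45.  69. -45. 148.  50.]
(0.55, -0.1) -150 0.0 margin 0.06 jump 0.11 [ -2.  42.  74. -55. 139.  43.]
(0.55, -0.1) 75 0.0 margin 0.05 jump 0.16 [-45.  22. 104.  71. 114. 140.]
(0.55, -0.1) 90 0.0 margin 0.31 jump 0.15 [-41.  29.  94.  65. 123. 139.]
(0.55, -0.1) 105 0.0 margin 0.3 jump 0.13 [-37.  35.  86.  58. 133. 137.]
(0.55, -0.1) 120 0.0 margin 0.15 jump 0.1 [-32.  39.  78.  49. 141. 132.]
(0.55, -0.1) 135 0.0 margin 0.02 jump 0.11 [-27.  43.  72.  37. 149. 123.]
(0.45, -0.1) -180 0.0 margin 0.04 jump 0.11 [-14.  36.  84. -26. 148.  67.]
(0.45, -0.1) -165 0.0 margin 0.13 jump 0.1 [ -8.  34.  86. -40. 143.  56.]
(0.45, -0.1) -150 0.0 margin 0.13 jump 0.12 [ -3.  31.  90. -51. 136.  49.]
(0.45, -0.1) 75 0.0 margin 0.12 jump 0.15 [-53.  14. 114.  65. 119. 135.]
(0.45, -0.1) 90 0.0 margin 0.38 jump 0.14 [-47.  20. 106.  57. 126. 133.]
(0.45, -0.1) 105 0.0 margin 0.28 jump 0.12 [-42.  26.  98.  49. 134. 129.]
(0.45, -0.1) 120 0.0 margin 0.16 jump 0.1 [-36.  30.  92.  39. 141. 122.]
(0.45, -0.1) 135 0.0 margin 0.07 jump 0.1 [-31.  33.  
[... 1727 characters left out ...]
0.1) -165 0.0 margin 0.0 jump 0.11 [  8.  36.  83. -15. 150.  77.]
(0.45, 0.1) -150 0.0 margin 0.07 jump 0.11 [ 13.  35.  84. -31. 146.  63.]
(0.45, 0.1) -135 0.0 margin 0.17 jump 0.1 [ 19.  33.  87. -44. 140.  53.]
(0.45, 0.1) -120 0.0 margin 0.08 jump 0.13 [ 24.  30.  92. -54. 133.  47.]
(0.45, 0.1) 105 0.0 margin 0.2 jump 0.15 [-26.  16. 111.  62. 121. 135.]
(0.45, 0.1) 120 0.0 margin 0.37 jump 0.14 [-21.  22. 103.  55. 129. 132.]
(0.45, 0.1) 135 0.0 margin 0.24 jump 0.11 [-15.  27.  96.  46. 136. 127.]
(0.45, 0.1) 150 0.0 margin 0.13 jump 0.1 [ -9.  31.  90.  35. 143. 120.]
(0.45, 0.1) 165 0.0 margin 0.04 jump 0.1 [ -4.  34.  86.  22. 148. 108.]
real	0m33.658s
user	0m34.142s
sys	0m0.102s
```

```bash
python3 -m creep '[[0.3,0.0128,-0.0258,0.0078,0,0,0],[0.3,0.0128,-0.0258,0.0078,0,0,0],[0.3,0.0128,-0.0258,0.0078,0,0,0],[0.3,0.0128,-0.0258,0.0078,0,0,0],[0.3,0.0128,-0.0258,0.0078,0,0,0],[0.3,0.0128,-0.0258,0.0078,0,0,0],[0.3,0.0128,-0.0258,0.0078,0,0,0],[0.3,0.0128,-0.0258,0.0078,0,0,0],[0.3,0.0128,-0.0258,0.0078,0,0,0],[0.3,0.0128,-0.0258,0.0078,0,0,0],[0.3,0.0128,-0.0258,0.0078,0,0,0],[0.3,0.0128,-0.0258,0.0078,0,0,0]]'
python3 -m creep '[[0.3,0,0,0,0,0,7.94],[0.3,0,0,0,0,0,7.94],[0.3,0,0,0,0,0,7.94],[0.3,0,0,0,0,0,7.94],[0.3,0,0,0,0,0,7.94],[0.3,0,0,0,0,0,7.94],[0.3,0,0,0,0,0,7.94],[0.3,0,0,0,0,0,7.94],[0.3,0,0,0,0,0,7.94],[0.3,0,0,0,0,0,7.94],[0.3,0,0,0,0,0,7.94],[0.3,0,0,0,0,0,7.94],[0.3,0,0,0,0,0,7.94],[0.3,0,0,0,0,0,7.94],[0.3,0,0,0,0,0,7.94],[0.3,0,0,0,0,0,7.94],[0.3,0,0,0,0,0,7.94],[0.3,0,0,0,0,0,0],[0.3,0,0,0,0,0,0]]'
python3 - <<'E'
from plan import *
from station import ctrl
o=ctrl.get_obs();R=Ro.from_rotvec(o["tool_rot"]);q=o["q"];print(np.degrees(q).round(1),R.as_matrix().round(3))
for t in np.linspace(.1,1,10):
    q,e=ik(o["tool_pos"],R*Ro.from_euler("y",-t*np.pi/2),q);print(np.degrees(q).round(0),round(e,4))
for z in(.3,.25,.2):
    q,e=ik([*o["tool_pos"][:2],z],R*Ro.from_euler("y",-np.pi/2),q);print(z,np.degrees(q).round(0),round(e,4),round(min((q-lo).min(),(hi-q).min()),2))
E
```

```text
t: 26.55
tool_pos: [0.4164, 0.0804, 0.3435]
tool_rot: [2.491, 1.914, 0.002]
contact_force: [-0.6, 0.2, -2.5]
opening: 0.0393
t: 28.45
tool_pos: [0.4175, 0.0798, 0.3438]
tool_rot: [-2.724, 1.564, -0.001]
contact_force: [0.5, 0.4, -2.4]
opening: 0.04
[  0.8 -27.8 108.1   0.   99.6 150.5] [[ 0.504 -0.863  0.001]
 [-0.863 -0.504  0.   ]
 [ 0.    -0.001 -1.   ]]
[ -4. -25. 107.   8. 104. 147.] 0.0
[ -9. -22. 106.  15. 108. 144.] 0.0
[-12. -19. 105.  21. 112. 142.] 0.0
[-16. -15. 104.  27. 116. 141.] 0.0
[-18. -12. 103.  33. 120. 140.] 0.0
[-20.  -8. 103.  39. 124. 140.] 0.0
[-22.  -4. 103.  44. 128. 141.] 0.0
[-23.  -1. 104.  50. 132. 142.] 0.0
[-23.   3. 105.  56. 135. 143.] 0.0
[-24.   6. 106.  63. 138. 145.] 0.0
0.3 [-24.  10. 106.  59. 136. 140.] 0.0 0.24
0.25 [-24.  15. 107.  54. 133. 134.] 0.0 0.29
0.2 [-24.  20. 107.  51. 130. 129.] 0.0 0.34
```

```bash
python3 -m creep '[[0.3,0,0,0,0,-7.5,0],[0.3,0,0,0,0,-7.5,0],[0.3,0,0,0,0,-7.5,0],[0.3,0,0,0,0,-7.5,0],[0.3,0,0,0,0,-7.5,0],[0.3,0,0,0,0,-7.5,0],[0.3,0,0,0,0,-7.5,0],[0.3,0,0,0,0,-7.5,0],[0.3,0,0,0,0,-7.5,0],[0.3,0,0,0,0,-7.5,0],[0.3,0,0,0,0,-7.5,0],[0.3,0,0,0,0,-7.5,0],[0.3,0,0,0,0,0,0],[0.3,0,0,0,0,0,0]]'
python3 -c "
from kin import *
from station import ctrl
o=ctrl.get_obs();print(np.degrees(o['q']).round(1),Ro.from_rotvec(o['tool_rot']).as_matrix().round(3),o['tool_pos'])"
```

```text
t: 29.85
tool_pos: [0.4181, 0.0798, 0.3434]
tool_rot: [-1.587, 0.913, 1.583]
contact_force: [1.1, 0.6, -2.3]
opening: 0.0392
[-23.5   6.4 105.7  62.8 138.2 145.5] [[ 0.002 -0.865 -0.502]
 [-0.002 -0.502  0.865]
 [-1.    -0.001 -0.002]] [0.41806162 0.07983477 0.34335585]
```

Bore up, and the model predicted the joint angles. I'll lower to 0.20 m and check with the cameras.

```bash
python3 -m creep '[[0.3,0.02,0,0,0,0,0],[0.3,0.03,0,0,0,0,0],[0.3,0.03,0,0,0,0,0],[0.3,0.03,0,0,0,0,0],[0.3,0.02,0,0,0,0,0],[0.3,0.0135,0,0,0,0,0],[0.3,0,0,0,0,0,0],[0.3,0,0,0,0,0,0],[0.3,0,0,0,0,0,0],[0.3,0,0,0,0,0,0]]'
python3 - <<'E'
from h import *
from station import *
o=ctrl.get_obs();R=Ro.from_rotvec(o["tool_rot"]).as_matrix();print(R.round(3),np.abs(o["dq"]).max());b=o["tool_pos"]-.0124*R[:,2];print(b)
s=get_image("scene");d=get_image("side");q=proj("scene",b);r=proj("side",b);print(q,r)
f=lambda i,q:cv2.resize(i[max(0,int(q[1])-40):int(q[1])+80,int(q[0])-60:int(q[0])+140],(400,int(400*.6)),interpolation=cv2.INTER_CUBIC)
g=lambda i,q:cv2.resize(i[int(q[1])-25:int(q[1])+25,int(q[0])-40:int(q[0])+40],(400,250),interpolation=cv2.INTER_CUBIC)
cv2.imwrite("pics/v9.png",np.vstack([np.hstack([f(s,q),f(d,r)]),np.hstack([g(s,q),g(d,r)])])[:,:,::-1])
E
```

```text
t: 30.85
tool_pos: [0.4184, 0.0797, 0.2011]
tool_rot: [-1.588, 0.912, 1.582]
contact_force: [-0.3, -0.2, -2.3]
opening: 0.0391
[[ 0.003 -0.865 -0.502]
 [-0.001 -0.502  0.865]
 [-1.    -0.002 -0.002]] 0.00736163443431386
[0.42462165 0.06893249 0.20110664]
[277.18123063 150.78811364] [238.07521549 163.6173358 ]
```

View pics/v9.png

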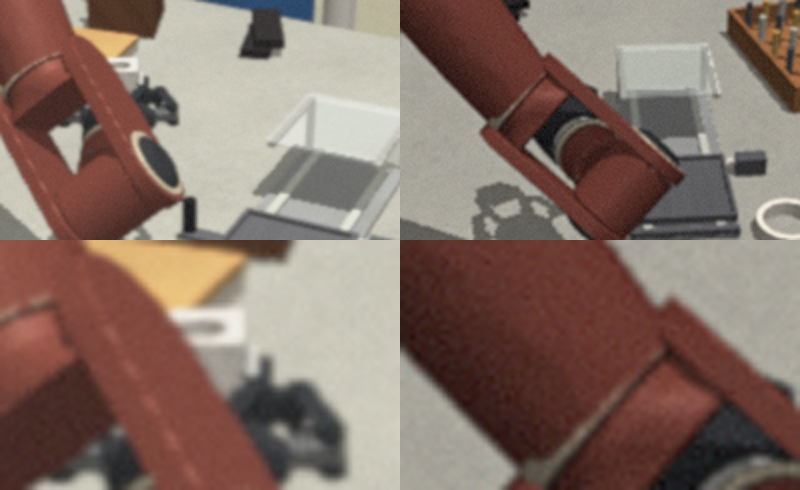

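```bash
python3 -c "
from station import *
o=ctrl.get_obs();print(o['tool_pos'],o['opening'],o['t'],o['contact_force']);print(finish_job())"
```

```text
[0.41815684 0.07976593 0.20072632] 0.039652837105818024 30.95 [-0.10248661 -0.06892918 -2.15580341]
the job is handed in; nothing more can be done
None
```

The job is handed in. The block is held in the gripper with its bore straight up, about 20 cm above the bench, after 31 s of the 72 s allowed.

- **Tray:** I drew it out by its knob to a hard stop, where the pull rose to 40 N without the tray moving. That was on the fingertips, right at the 40 N limit set for the arm and gripper body. The wrist picture showed the plunger's ball behind the tray's rear corner, and the knob sat at the same place in the last scene picture.
- **Block and bore:** I gripped it across its 40 mm sides. The first end I tried was the right one, because the cameras had shown the opposite end plain. The pin went about 34 mm in with almost no force, then bottomed at about 5 N.
- **Final hold:** The block centre is at about (0.42, 0.07, 0.20) m, and the bore is within 0.2° of vertical by the wrist pose. The opening is 39.7 mm, the arm is still, and the scene picture shows the bore opening on top.

**Checks that disagreed or were weak:**
- **Tray travel:** The fixed cameras gave about 0.193 m and the wrist camera about 0.202 m, not 0.210 m. I relied on the hard stop, the plunger picture and the distance to the hood's edge. I never saw the 3–6 N detent force in the readings.
- **Hidden in the last pictures:** The arm hid the block in the final side picture. I did not look again at the touchstone, tape roll or punch stand, though no unexpected contact force showed in the readings.

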